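# Set the drafting arm to the red dot and brake it

## Robot

A 6-joint arm with a two-finger parallel gripper is mounted at the origin on the work surface. World frame = base frame: x ahead of the robot, y to its left, z up, the work surface at z = 0. Lengths are in m, angles in rad, forces in N, time in s.
With the tool pointing down it reaches from about 0.275 to 1 m from the base axis. Payload 8.4 kg.
Tool frame: the origin (TCP) lies at the very end of the fingers, on their centre line; the grasp point (between the pads) lies 19 mm behind it (bot.hold_point_z is the distance from the TCP to the grasp point, in m); z points along the fingers, y is the line along which they close (so a half turn about z gives the same grasp; the last joint's range is limited). The gripper opens to 85 mm and grips with 20 to 120 N. Pads are 22 mm wide; open, the fingers measure 114 mm over their backs; the gripper's body (76 mm by 85 mm) begins 54 mm behind the grasp point. The pads swing forward as they close: fully open they stand 13 mm farther back than shut.
Start: joints at [1.222, 0.353, 1.633, -0, 1.155, -0.002], TCP at [0.212, 0.588, 0.231] pointing down, gripper open.
Joint ranges: [-2.63, 2.63], [-0.92, 2.1], [0.06, 2.66], [-1.3, 4.44], [0, 2.69], [-3.02, 3.02]. Speed limits (rad/s): [2.22, 2.22, 2.79, 3.14, 3.14, 3.14].

## Interface

Orientations are given as a unit quaternion [x, y, z, w].
In Python, from cell import bot gives the robot as it stands. The module is installed in compiled form; this text tells all that it offers.
- The arm moves only by the tool servo_tool, never from a script. Its argument "motion" is a list of rows, each an object with "jaw": the opening in per cent of the stroke, from 0 (shut) to 100 (fully open); "translation": the shift along the tool's x, y, z in cm, a list of three; "delta_rot": the turn, a rotation vector about the tool's x, y, z in degrees, a list of three. A call has 1 to 5 rows; each row is the pose to reach, as a shift and turn from the pose commanded when the call began, along the tool's axes at that moment; what a row does not reach only later rows make up. A row lasts 1/10 s, in which the tool goes at most 50 mm and 8.59 degrees, less where a joint would pass 70% of its speed; a pose out of reach is approached as far as the arm can. A call with a gripper value outside its range is refused whole. The fingers move at their own pace and stop on an object; "grip_force" is the grip in N (left out, the last holds). Time passes only in rows, so rows that repeat a pose let the fingers close. It gives the time, the measured TCP pose, the force, the opening and the grip force at its end, in the units of the state.
- bot.observe(): the state, without advancing time (a new reading comes with each control period).
- bot.grab_frame(name): name is "scene" or "side" or "wrist"; returns the picture (400x640x3 uint8, red, green, blue); there is no depth.
- bot.get_calibration(name): a dict with "camera_matrix" (3x3 intrinsics, pixels), "k1" (the pictures are not rectified: a ray, as slopes to the right and down, at radius r is drawn at 1 + k1 r^2 times it, then the intrinsics apply), "rvec" (rotation vector, rad) and "tvec" (3), from world to camera coordinates, as OpenCV has them; the wrist camera has in their place "T_tool_cam" (4x4, takes a point from camera to tool coordinates, whose origin is the TCP and whose axes are the flange's). Camera axes: x right, y down, z forward; pixel columns grow to the right and rows downward; lengths in m; the calibration is good to about 2 mm. A picture is of the moment at which its call begins: read the wrist's pose just before it. get_calibration takes no time and is no camera call.
- bot.finish_job(): hands the job in; it is judged then, once.
The state is a dict: "time_s": time; "q": joint angles; "qd": joint speeds; "tau": joint torques, N m; "tcp_pos": TCP position; "ee_rot": TCP orientation; "wrist_force": force on the tool from outside, world axes, zero at the start; "torque": the same for the moment, N m; "grip_width": finger opening in m; "gripper_force": force on a finger pad.
Only numpy, scipy, OpenCV 4.12 (cv2) and the standard library are available. Lean on these libraries where they do the work, as an engineer would, in place of code of your own. Each camera call takes 0.05 s, during which the arm holds its last target. There are 200 camera calls.

## Task

On the light box, push the green ruler arm round with a fingertip until it points at the middle of the red dot. Then push the yellow brake lever all the way across to its stop on the far side, away from the robot, so that the ruler is left pointing at the red dot. Push only: do not lift the ruler off the box, and leave all the other things on the desk where they are.

Things in the scene. Friction and masses are not known exactly. Their poses are not given: they have to be found in the camera images.
- lightbox: fixed black light box with a white top, 360 (its x) x 480 (its y) x 50 mm high; origin at the centre of its underside, on the desk; z up. Bolted down. A drafting arm is pivoted on its top at local x 0, y +130 mm
- hub (a point): the upright axis shared by the ruler and the brake lever, at the height of the light box's top face (50 mm above the desk). A black collar of 32 mm radius reaches 21 mm above that face, a steel post to 36 mm; the brake lever turns on top of it (36 to 50 mm)
- ruler (a joint): angle of the ruler about the hub, rad, positive anticlockwise seen from above; 0 when it runs along the box's -y, range -0.75 to 0.75. Light friction (about 1.3 N at 200 mm from the hub): it stays where it is left and does not coast
- blade (a joint): how far the ruler's blade is tilted up off the box about its root at the hub, rad; 0 lying down (its own weight keeps it there), more is lifted
- ruler_tip (a point): pointed tip of the ruler blade, 249 mm from the hub axis, at the blade's mid height (10.5 mm above the box's top). x points along the ruler, away from the hub; y across it, z up. The blade is a straight green bar 26 mm wide and 13 mm thick (its underside 4 mm and its top 17 mm above the box's top) with a white line along its middle, symmetrical about the line from hub to tip; the last 13 mm taper to the point
- red_dot_centre (a point): centre of the flat red dot (24 mm across, printed-thin) on the box's top, 265 to 320 mm from the hub, past the ruler's tip and to one side of where it starts; nothing to push on
- blue_dot: the other flat dot, blue, same size, on the other side: not the target. Red and blue change sides between starts
- brake (a joint): angle of the yellow brake lever, rad: 0 = released (lever leans to the robot's side, 125 degrees anticlockwise from the box's +x), grows clockwise seen from above to 1.2 = braked, against its stop on the far side (56 degrees from the box's +x). It begins at 0 to 0.2. Friction about 1.3 N at 65 mm from the axis; it stays where it is left
- brake_tip (a point): middle of the round knob (18 mm across, 28 mm high, from 34 to 62 mm above the box's top) at the lever's end, 98 mm from the hub axis. The straight lever arm to the hub is 12 mm wide and lies 36 to 48 mm above the box's top; x points out along the lever
- eraser: loose white and blue eraser 45 x 22 x 12 mm on the light box; origin under its centre; leave alone
- sharpener: loose steel pencil sharpener 26 x 16 x 12 mm on the light box; origin under its centre; leave alone
- marker: loose white and blue marker pen, 132 x 16 x 16 mm, lying on the desk to the left; origin under it, x along it; leave alone
- ink_jar: loose ink jar, 52 mm across, 60 mm high, on the desk to the left; origin under its centre; leave alone
- pen_mug: loose white mug of pens, 82 mm across, about 160 mm high with the pens, on the desk to the right; origin under its centre; leave alone
- tape_dispenser: loose green tape dispenser 160 x 55 x 88 mm, on the desk to the right; origin under its centre; leave alone

How it is judged:
On the way, in this order (a step that is already met when the one before it is completed fails the run):
1. the ruler points at the middle of the red dot and rests there, the brake still off (below 0.5 rad) (y of red_dot_centre in the frame of ruler_tip between -0.006 and 0.006 m and x of red_dot_centre in the frame of ruler_tip above 0 m and velocity of joint ruler between -0.02 and 0.02 rad/s and value of joint brake below 0.5 rad), for 0.2 s.
2. the brake lever is pushed across to its stop (value of joint brake above 1.12 rad), for 0.2 s.
At the end, for the whole second after the job is handed in: the line from the hub through the ruler's tip passes within 6 mm of the red dot's centre, the ruler lies down and at rest, the brake lever stands beyond 1.12 rad (stop at 1.2), and no bystander is more than 15 mm from where it began (y of red_dot_centre in the frame of ruler_tip between -0.006 and 0.006 m and x of red_dot_centre in the frame of ruler_tip above 0 m and velocity of joint ruler between -0.02 and 0.02 rad/s and value of joint brake above 1.12 rad and value of joint blade below 0.03 rad and distance of each of eraser, sharpener, marker, ink_jar, pen_mug, tape_dispenser from where it was at the start of the episode below 0.015 m); the robot touches nothing.
It fails at once if the ruler blade is lifted off the box (tilted up more than 0.08 rad) (value of joint blade above 0.08 rad).
It fails at once if a bystander is shifted or lifted by more than 15 mm (distance of any of eraser, sharpener, marker, ink_jar, pen_mug, tape_dispenser from where it was at the start of the episode above 0.015 m).
It also fails if it takes over 58 s, if anything falls off the work surface, if the arm or the gripper's body presses on something with over 40 N, if the wrist force passes 120 N, or if a joint passes its speed limit or range.

## Working session

There is one attempt and no reset: what is moved stays moved. The work goes in short steps, Python scripts to look and compute and a tool call to move; the robot and the scene stay as the last step left them, time stands still between calls to the robot, and variables do not carry over. Pictures are saved under pics/ and viewed, at most 10 in all, crops included, and the job is handed in when it is done.

Besides the shell and the picture viewer there is one more tool, called after "Emit:" as name([rows], argument=value, ...), one row to a line, values as JSON. servo_tool: Moves the arm, as the interface text tells. Its arguments: {"type":"object","properties":{"motion":{"type":"array","items":{"type":"object","properties":{"jaw":{"type":"number"},"translation":{"type":"array","items":{"type":"number"}},"delta_rot":{"type":"array","items":{"type":"number"}}}}},"grip_force":{"type":"number"}},"required":["motion"]}

```bash
mkdir -p pics; cat > h.py <<'E'
import numpy as np, cv2
from scipy.spatial.transform import Rotation as R
from cell import bot
def save(n,f):
    im=bot.grab_frame(n); cv2.imwrite('pics/'+f,im[:,:,::-1]); return im
def ray(n,px,st=None):
    c=bot.get_calibration(n); K=np.array(c['camera_matrix']); k=c['k1']
    d=(np.linalg.inv(K)@np.array([px[0],px[1],1.]))[:2]; u=d.copy()
    for _ in range(20): u=d/(1+k*(u@u))
    v=np.array([u[0],u[1],1])
    if n=='wrist':
        T=np.array(c['T_tool_cam']); Rt=R.from_quat(st['ee_rot']).as_matrix()
        return Rt@T[:3,3]+st['tcp_pos'], Rt@T[:3,:3]@v
    M=R.from_rotvec(np.ravel(c['rvec'])).as_matrix(); t=np.ravel(c['tvec'])
    return -M.T@t, M.T@v
def onz(n,px,z,st=None):
    o,d=ray(n,px,st); return o+d*(z-o[2])/d[2]
E
python3 - <<'E'
from h import *
s=bot.observe(); print(s['time_s'],s['tcp_pos'],s['ee_rot'],s['wrist_force'])
a=save('scene','s1.png'); b=save('side','d1.png')
for n in('scene','side'): print(ray(n,(320,200)))
E
```

```text
0.0 [0.21226102 0.58734561 0.23056714] [ 1.72532121e-01  9.85003646e-01 -6.84172200e-04 -1.27215481e-04] [-0.20506031  1.04482842  1.0527955 ]
(array([1.35214332, 0.52512767, 0.83420049]), array([-0.66828379, -0.42600755, -0.60999196]))
(array([ 0.06743286, -1.09738349,  0.83872984]), array([ 0.32764722,  0.78574853, -0.52469344]))
```

View pics/s1.png

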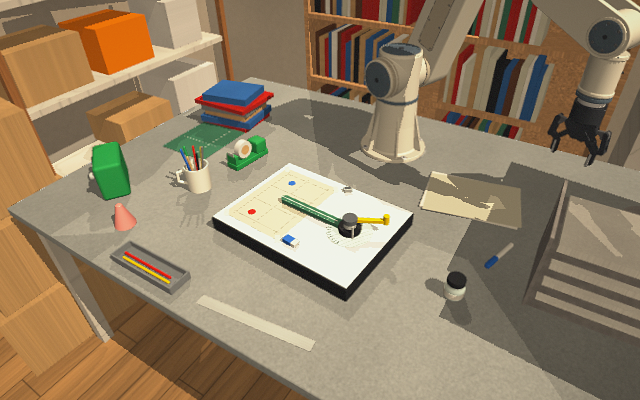

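View pics/d1.png

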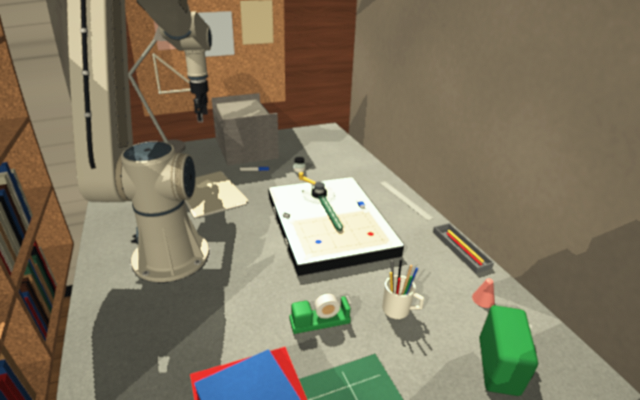

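Scene: the red dot is at (251,212), blue (292,183), hub at about (349,222), ruler tip (283,199), brake knob (387,219), eraser (290,240) and sharpener (348,188). In the side view, red is at (370,234) and blue at (318,241).

```bash
python3 - <<'E'
from h import *
for n,l in (('scene',dict(red=(251,212,.05),blue=(292,183,.05),tip=(283,199,.06),knob=(387,217,.112),hub=(349,216,.1),c1=(290,165,.05),c2=(413,214,.05),c3=(346,285,.05),c4=(214,219,.05),eraser=(290,240,.056),sharp=(348,188,.056),jar=(456,279,.06))),('side',dict(red=(370,234,.05),blue=(318,241,.05),hub=(319,186,.1),tip=(339,228,.06)))):
    for k,v in l.items(): print(n,k,onz(n,v[:2],v[2]).round(4))
im=cv2.imread('pics/s1.png'); cv2.imwrite('pics/s1c.png',cv2.resize(im[150:300,200:430],None,fx=3.4,fy=3.4,interpolation=cv2.INTER_CUBIC))
E
```

```text
scene red [ 0.6446 -0.1685  0.05  ]
scene blue [ 0.4618 -0.1475  0.05  ]
scene tip [ 0.5558 -0.115   0.06  ]
scene knob [0.5347 0.2137 0.112 ]
scene hub [0.5689 0.1178 0.1   ]
scene c1 [ 0.3775 -0.214   0.05  ]
scene c2 [0.4141 0.2467 0.05  ]
scene c3 [0.7484 0.2084 0.05  ]
scene c4 [ 0.7245 -0.2418  0.05  ]
scene eraser [0.6908 0.0043 0.056 ]
scene sharp [0.4032 0.0252 0.056 ]
scene jar [0.6057 0.4335 0.06  ]
side red [ 0.638  -0.1733  0.05  ]
side blue [ 0.46   -0.1497  0.05  ]
side hub [0.5623 0.1033 0.1   ]
side tip [ 0.5477 -0.1192  0.06  ]
```

View pics/s1c.png

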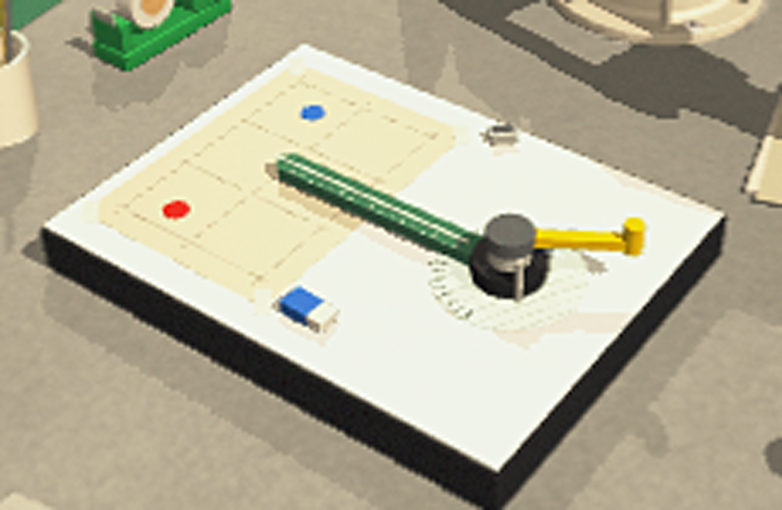

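Emit:
servo_tool([
  {"jaw": 0,"translation": [-3.3,-3.7,0],"delta_rot": [0,0,-4]},
  {"jaw": 0,"translation": [-6.6,-7.4,0],"delta_rot": [0,0,-8]},
  {"jaw": 0,"translation": [-9.9,-11.1,0],"delta_rot": [0,0,-12]},
  {"jaw": 0,"translation": [-13.2,-14.8,0],"delta_rot": [0,0,-16]},
  {"jaw": 0,"translation": [-16.5,-18.5,0],"delta_rot": [0,0,-19.9]},
])

```text
time_s: 0.6
tcp_pos: [0.3049, 0.3558, 0.2311]
ee_rot: [-0.002, 1.0, -0.0, -0.0]
wrist_force: [0.8, -0.1, -0.7]
grip_width: 0.0121
gripper_force: 0.0
```

```bash
python3 - <<'E'
from h import *
print(np.array(bot.get_calibration('wrist')['T_tool_cam']).round(3),bot.get_calibration('wrist')['camera_matrix'])
s=bot.observe();print(s['tcp_pos'],R.from_quat(s['ee_rot']).as_matrix().round(3))
E
```

```text
[[ 0.    -0.961 -0.276  0.07 ]
 [ 1.     0.     0.001 -0.001]
 [-0.001 -0.276  0.961 -0.142]
 [ 0.     0.     0.     1.   ]] [[300.1793103    0.         318.29583343]
 [  0.         300.1793103  199.15229793]
 [  0.           0.           1.        ]]
[0.30489369 0.35578569 0.23106971] [[-1.    -0.004 -0.   ]
 [-0.004  1.    -0.   ]
 [ 0.    -0.    -1.   ]]
```

Emit:
servo_tool([
  {"jaw": 0,"translation": [-1.8,-4.4,0],"delta_rot": [0,0,0]},
  {"jaw": 0,"translation": [-3.6,-8.8,0],"delta_rot": [0,0,0]},
  {"jaw": 0,"translation": [-5.4,-13.2,0],"delta_rot": [0,0,0]},
  {"jaw": 0,"translation": [-7.2,-17.6,0],"delta_rot": [0,0,0]},
  {"jaw": 0,"translation": [-9.2,-22.0,0],"delta_rot": [0,0,0]},
])

```text
time_s: 1.1
tcp_pos: [0.3969, 0.1359, 0.2313]
ee_rot: [-0.0, 1.0, 0.0, 0.0]
wrist_force: [1.3, 0.3, 0.3]
grip_width: 0.0001
gripper_force: 0.0
```

Emit:
servo_tool([
  {"jaw": 0,"translation": [-1.8,-4.4,0],"delta_rot": [0,0,0]},
  {"jaw": 0,"translation": [-3.6,-8.8,0],"delta_rot": [0,0,0]},
  {"jaw": 0,"translation": [-5.4,-13.2,0],"delta_rot": [0,0,0]},
  {"jaw": 0,"translation": [-7.2,-17.6,0],"delta_rot": [0,0,0]},
  {"jaw": 0,"translation": [-9.2,-22.0,0],"delta_rot": [0,0,0]},
])

```text
time_s: 1.6
tcp_pos: [0.489, -0.0842, 0.2312]
ee_rot: [-0.0, 1.0, 0.0, -0.0]
wrist_force: [0.6, -0.1, 0.5]
grip_width: -0.0001
gripper_force: 0.0
```

Emit:
servo_tool([
  {"jaw": 0,"translation": [0,0,0],"delta_rot": [0,0,0]},
  {"jaw": 0,"translation": [0,0,0],"delta_rot": [0,0,0]},
])

```text
time_s: 1.8
tcp_pos: [0.4887, -0.0831, 0.2308]
ee_rot: [0.001, 1.0, 0.0, -0.001]
wrist_force: [0.0, 0.4, 0.6]
grip_width: -0.0004
gripper_force: 0.0
```

```bash
python3 - <<'E'
from h import *
s=bot.observe(); save('wrist','w1.png'); print(s['tcp_pos'].tolist(),s['ee_rot'].tolist())
E
```

```text
[0.48873052364234915, -0.08312723118980986, 0.23077501752538812] [0.0010669919801295365, 0.9999992500560175, 0.00019031016782402154, -0.0005702609548797535]
```

View pics/w1.png

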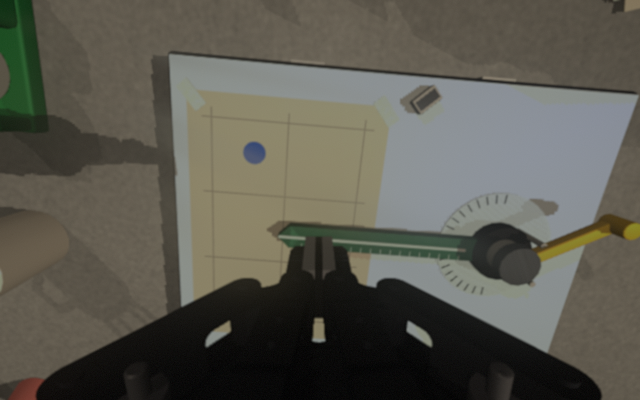

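The wrist view shows blue at (254,152), ruler tip (275,232), hub collar about (505,248) and knob (630,230). The gripper hides the red dot, so I'm moving the camera forward.

Emit:
servo_tool([
  {"jaw": 0,"translation": [-4,2.0,0],"delta_rot": [0,0,0]},
  {"jaw": 0,"translation": [-8,4,0],"delta_rot": [0,0,0]},
  {"jaw": 0,"translation": [-11,6,0],"delta_rot": [0,0,0]},
  {"jaw": 0,"translation": [-11,6,0],"delta_rot": [0,0,0]},
  {"jaw": 0,"translation": [-11,6,0],"delta_rot": [0,0,0]},
])

```text
time_s: 2.35
tcp_pos: [0.5981, -0.0204, 0.2307]
ee_rot: [-0.002, 1.0, 0.0, -0.001]
wrist_force: [-0.7, -1.2, -1.3]
grip_width: 0.0001
gripper_force: 0.0
```

```bash
cat >> h.py <<'E'
def dot(im):
    h=cv2.cvtColor(im,cv2.COLOR_RGB2HSV)
    m=(((h[...,0]<8)|(h[...,0]>172))&(h[...,1]>140)&(h[...,2]>60)).astype(np.uint8)
    n,l,st,c=cv2.connectedComponentsWithStats(m)
    return [(st[i,4],c[i].round(2).tolist()) for i in range(1,n) if st[i,4]>60]
E
python3 - <<'E'
from h import *
s=bot.observe(); im=save('wrist','w2.png'); print(s['tcp_pos'].tolist(),s['ee_rot'].tolist())
for a,c in dot(im): print(a,c,onz('wrist',c,.05,s))
E
```

```text
[0.5981363304647754, -0.020403943086228577, 0.23073566718005153] [-0.0017298729010371795, 0.9999981732562125, 1.666255975775297e-06, -0.0008130321073922349]
284 [184.1, 214.65] [ 0.63918376 -0.17264478  0.05      ]
```

View pics/w2.png

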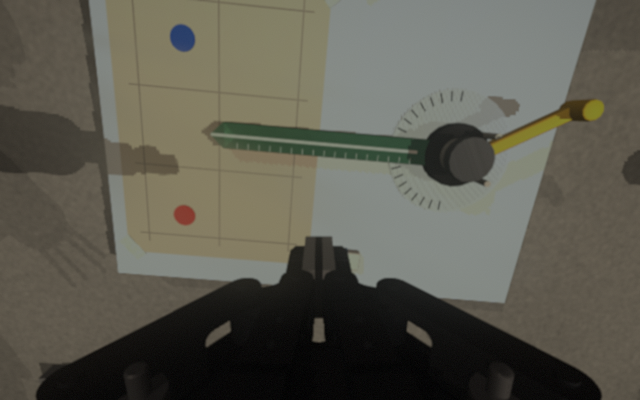

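Red is at (184,215), the white line runs from (213,135) to (416,152), the hub cap top is at about (470,160), and the knob top is at (592,110).

```bash
python3 - <<'E'
from h import *
s=bot.observe()
for k,p,z in (('red',(184.1,214.65),.05),('l1',(213,135),.067),('l2',(416,152),.067),('cap',(470,160),.1),('collar',(459,154),.071),('knob',(592,110),.112)):
    print(k,onz('wrist',p,z,s).round(4))
im=cv2.imread('pics/w2.png'); cv2.imwrite('pics/w2c.png',cv2.convertScaleAbs(cv2.resize(im[85:235,395:615],None,fx=3.6,fy=3.6,interpolation=cv2.INTER_CUBIC),alpha=1.8))
E
```

```text
red [ 0.6385 -0.1734  0.05  ]
l1 [ 0.5487 -0.1267  0.067 ]
l2 [0.565  0.0774 0.067 ]
cap [0.5682 0.1164 0.1   ]
collar [0.5665 0.1192 0.071 ]
knob [0.5249 0.2044 0.112 ]
```

View pics/w2c.png

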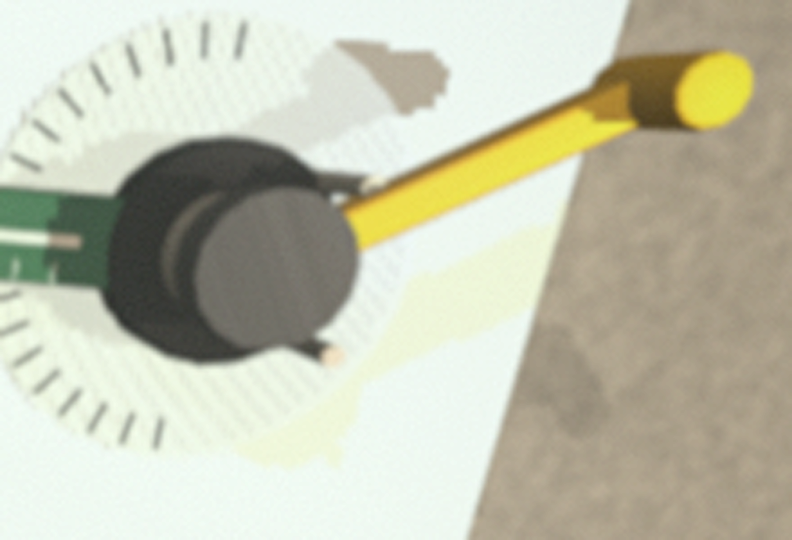

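Hub is at (0.568, 0.117) and the red dot at 0.299 m, both consistent with the given sizes. The ruler needs about +0.318 rad. Next I go behind it on the robot side and descend.

Emit:
servo_tool([
  {"jaw": 0,"translation": [4,-2,0],"delta_rot": [0,0,0]},
  {"jaw": 0,"translation": [8,-4,0],"delta_rot": [0,0,0]},
  {"jaw": 0,"translation": [10.3,-5,2],"delta_rot": [0,0,0]},
  {"jaw": 0,"translation": [10.3,-5,6.5],"delta_rot": [0,0,0]},
  {"jaw": 0,"translation": [10.3,-5,10],"delta_rot": [0,0,0]},
])

```text
time_s: 2.9
tcp_pos: [0.4937, -0.0727, 0.1308]
ee_rot: [0.0, 1.0, -0.0, 0.0]
wrist_force: [0.5, 0.3, -0.8]
grip_width: 0.0002
gripper_force: 0.0
```

Emit:
servo_tool([
  {"jaw": 0,"translation": [0,0,3],"delta_rot": [0,0,0]},
  {"jaw": 0,"translation": [0,0,6],"delta_rot": [0,0,0]},
  {"jaw": 0,"translation": [0,0,7.4],"delta_rot": [0,0,0]},
  {"jaw": 0,"translation": [0,0,7.4],"delta_rot": [0,0,0]},
])

```text
time_s: 3.3
tcp_pos: [0.4931, -0.0721, 0.0558]
ee_rot: [-0.0, 1.0, 0.0, -0.002]
wrist_force: [0.3, 0.2, 0.4]
grip_width: 0.0
gripper_force: 0.0
```

Emit:
servo_tool([
  {"jaw": 0,"translation": [-1.5,0,0],"delta_rot": [0,0,0]},
  {"jaw": 0,"translation": [-2.8,0,0],"delta_rot": [0,0,0]},
  {"jaw": 0,"translation": [-3.8,0,0],"delta_rot": [0,0,0]},
  {"jaw": 0,"translation": [-4.8,0,0],"delta_rot": [0,0,0]},
  {"jaw": 0,"translation": [-5.6,0,0],"delta_rot": [0,0,0]},
])

```text
time_s: 3.8
tcp_pos: [0.5526, -0.0722, 0.0577]
ee_rot: [-0.0, 1.0, -0.0, 0.0]
wrist_force: [-2.6, -1.4, 0.9]
grip_width: -0.0001
gripper_force: 1.0
```

Emit:
servo_tool([
  {"jaw": 0,"translation": [-0.8,0,0],"delta_rot": [0,0,0]},
  {"jaw": 0,"translation": [-1.6,0,0],"delta_rot": [0,0,0]},
  {"jaw": 0,"translation": [-2.4,0,0],"delta_rot": [0,0,0]},
  {"jaw": 0,"translation": [-3.0,0,0],"delta_rot": [0,0,0]},
  {"jaw": 0,"translation": [-3.0,0,0],"delta_rot": [0,0,0]},
])

```text
time_s: 4.3
tcp_pos: [0.5831, -0.0721, 0.0573]
ee_rot: [-0.0, 1.0, -0.0, 0.001]
wrist_force: [-0.7, 0.5, 0.6]
grip_width: -0.0006
gripper_force: 0.0
```

```bash
python3 - <<'E'
from h import *
s=bot.observe(); im=save('wrist','w3.png'); print(s['tcp_pos'].tolist(),s['wrist_force'])
cv2.imwrite('pics/w3.png',cv2.convertScaleAbs(im[:,:,::-1],alpha=1.4))
save('scene','s3.png')
E
```

```text
[0.5830513157612394, -0.07205823341606418, 0.05726744185209505] [-0.73404293  0.5457657   0.5637333 ]
```

View pics/w3.png

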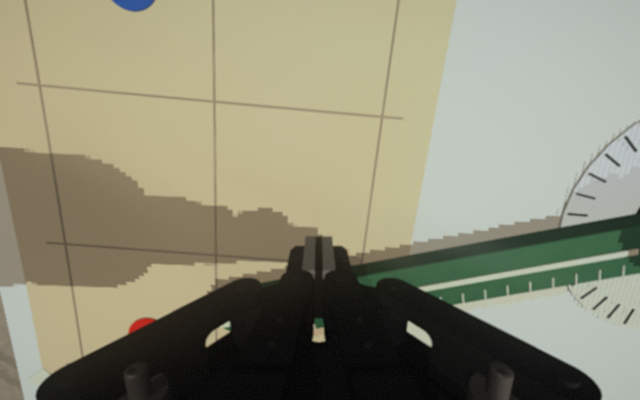

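The white line shows from (425,290) to (637,255), with the gripper hiding the tip. I'll back off, rise and look from the earlier viewpoint.

Emit:
servo_tool([
  {"jaw": 0,"translation": [2.5,0,0],"delta_rot": [0,0,0]},
  {"jaw": 0,"translation": [2.5,0,-4],"delta_rot": [0,0,0]},
  {"jaw": 0,"translation": [2.5,0,-8.5],"delta_rot": [0,0,0]},
  {"jaw": 0,"translation": [1.5,2,-13],"delta_rot": [0,0,0]},
  {"jaw": 0,"translation": [0,4,-17.3],"delta_rot": [0,0,0]},
])

```text
time_s: 4.9
tcp_pos: [0.5813, -0.0322, 0.2324]
ee_rot: [0.0, 1.0, -0.0, 0.0]
wrist_force: [0.9, -0.6, -1.6]
grip_width: 0.0001
gripper_force: 0.0
```

Emit:
servo_tool([
  {"jaw": 0,"translation": [-3.5,1,0],"delta_rot": [0,0,0]},
  {"jaw": 0,"translation": [-4.5,1,0],"delta_rot": [0,0,0]},
  {"jaw": 0,"translation": [-4.5,1,0],"delta_rot": [0,0,0]},
  {"jaw": 0,"translation": [-4.5,1,0],"delta_rot": [0,0,0]},
])

```text
time_s: 5.3
tcp_pos: [0.6254, -0.0225, 0.2289]
ee_rot: [-0.0, 1.0, -0.0, -0.001]
wrist_force: [0.7, -0.0, -0.0]
grip_width: 0.0
gripper_force: 0.0
```

```bash
python3 - <<'E'
from h import *
s=bot.observe(); im=save('wrist','w4.png'); print(s['tcp_pos'].tolist(),s['ee_rot'].tolist())
for a,c in dot(im): print(a,c,onz('wrist',c,.05,s))
cv2.imwrite('pics/w4c.png',cv2.convertScaleAbs(cv2.resize(im[50:270,140:520,::-1],None,fx=2.1,fy=2.1,interpolation=cv2.INTER_CUBIC),alpha=1.5))
E
```

```text
[0.6254017128479176, -0.02247236615326145, 0.22894159180846205] [-0.00016058261890189286, 0.9999989137200986, -4.538267585447268e-05, -0.0014644836147493954]
323 [182.72, 192.41] [ 0.63923437 -0.17237345  0.05      ]
```

View pics/w4c.png

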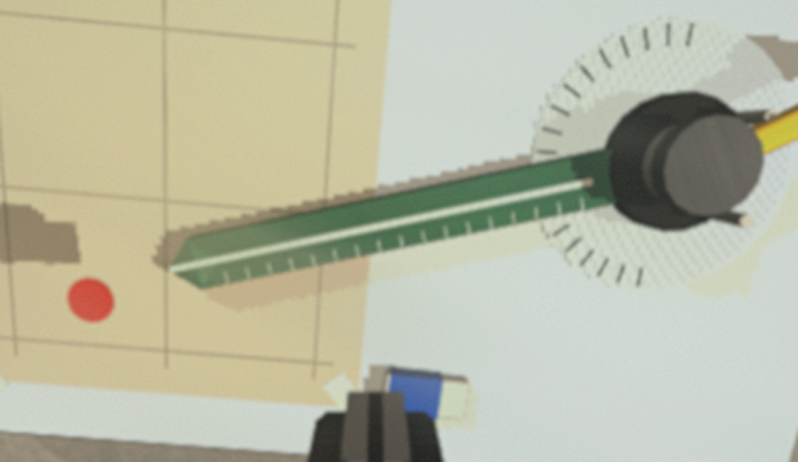

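The line in the crop runs (175,269) to (590,182) with the dot at (91,300), so it is close to aimed. I'll fit it precisely.

```bash
cat >> h.py <<'E'
def aim(im,s,p,q,hub=None):
    g=im.min(axis=2).astype(float); P=[]
    for x in np.arange(p[0]+8,q[0]-6):
        y0=p[1]+(q[1]-p[1])*(x-p[0])/(q[0]-p[0]); ys=np.arange(int(y0)-4,int(y0)+6)
        w=g[ys,int(x)]; w=np.clip(w-np.median(w)-10,0,None)
        if w.sum()>0: P.append(onz('wrist',(int(x),(w*ys).sum()/w.sum()),.067,s)[:2])
    P=np.float32(P); vx,vy,x0,y0=cv2.fitLine(P,cv2.DIST_HUBER,0,.01,.01).ravel()
    if vy>0: vx,vy=-vx,-vy
    red=onz('wrist',dot(im)[0][1],.05,s)[:2]; dx,dy=red-[x0,y0]
    print('ang',np.arctan2(vx,-vy),'line x at y=.117',x0+vx/vy*(.117-y0),'red off line (+ = ruler must turn +) mm',1e3*(-vy*dx+vx*dy), 'red',red)
E
python3 - <<'E'
from h import *
s={'tcp_pos':np.array([0.6254017,-0.0224724,0.2289416]),'ee_rot':[-0.00016058,0.99999891,-4.5e-05,-0.00146448]}
aim(cv2.imread('pics/w4.png')[:,:,::-1],s,(223.3,178.1),(420.95,136.7))
s={'tcp_pos':np.array([0.59813633,-0.02040394,0.23073567]),'ee_rot':[-0.00172987,0.99999817,1.7e-06,-0.00081303]}
aim(cv2.imread('pics/w2.png')[:,:,::-1],s,(213,135),(416,152))
E
```

```text
ang 0.20627399 line x at y=.117 0.5690201 red off line (+ = ruler must turn +) mm 9.45794177974492 red [ 0.63923433 -0.1723733 ]
ang -0.08250005 line x at y=.117 0.56847465 red off line (+ = ruler must turn +) mm 94.33825032343366 red [ 0.63918487 -0.17264409]
```

It needs +9.5 mm at the dot, which is about 6 mm more at the finger. Going back in and pushing that much further.

Emit:
servo_tool([
  {"jaw": 0,"translation": [4,-2.5,0],"delta_rot": [0,0,0]},
  {"jaw": 0,"translation": [7.5,-5,1],"delta_rot": [0,0,0]},
  {"jaw": 0,"translation": [7.5,-5,5.5],"delta_rot": [0,0,0]},
  {"jaw": 0,"translation": [7.5,-5,10],"delta_rot": [0,0,0]},
  {"jaw": 0,"translation": [7.5,-5,13.3],"delta_rot": [0,0,0]},
])

```text
time_s: 5.85
tcp_pos: [0.5493, -0.0727, 0.095]
ee_rot: [0.0, 1.0, 0.0, -0.001]
wrist_force: [0.6, -0.5, -0.8]
grip_width: 0.0
gripper_force: 0.0
```

Emit:
servo_tool([
  {"jaw": 0,"translation": [0,0,3],"delta_rot": [0,0,0]},
  {"jaw": 0,"translation": [0,0,4],"delta_rot": [0,0,0]},
  {"jaw": 0,"translation": [0,0,4],"delta_rot": [0,0,0]},
  {"jaw": 0,"translation": [-1,0,4],"delta_rot": [0,0,0]},
  {"jaw": 0,"translation": [-2,0,4],"delta_rot": [0,0,0]},
])

```text
time_s: 6.35
tcp_pos: [0.5739, -0.0724, 0.0591]
ee_rot: [-0.0, 1.0, -0.0, 0.001]
wrist_force: [-0.1, -0.2, 0.1]
grip_width: -0.0003
gripper_force: 0.0
```

Emit:
servo_tool([
  {"jaw": 0,"translation": [-0.6,0,0],"delta_rot": [0,0,0]},
  {"jaw": 0,"translation": [-1.1,0,0],"delta_rot": [0,0,0]},
  {"jaw": 0,"translation": [-1.4,0,0],"delta_rot": [0,0,0]},
  {"jaw": 0,"translation": [-1.6,0,0],"delta_rot": [0,0,0]},
  {"jaw": 0,"translation": [-1.6,0,0],"delta_rot": [0,0,0]},
])

```text
time_s: 6.85
tcp_pos: [0.588, -0.0721, 0.0573]
ee_rot: [-0.0, 1.0, -0.0, -0.0]
wrist_force: [-0.5, 1.3, 0.0]
grip_width: 0.0001
gripper_force: 0.2
```

Emit:
servo_tool([
  {"jaw": 0,"translation": [2.5,0,0],"delta_rot": [0,0,0]},
  {"jaw": 0,"translation": [2.5,0,-4],"delta_rot": [0,0,0]},
  {"jaw": 0,"translation": [2.5,0,-8.5],"delta_rot": [0,0,0]},
  {"jaw": 0,"translation": [1.5,2,-13],"delta_rot": [0,0,0]},
  {"jaw": 0,"translation": [0,4,-17.3],"delta_rot": [0,0,0]},
])

```text
time_s: 7.35
tcp_pos: [0.5874, -0.0321, 0.2323]
ee_rot: [0.0, 1.0, -0.0, 0.0]
wrist_force: [0.7, 0.8, 0.1]
grip_width: -0.0001
gripper_force: 0.0
```

Emit:
servo_tool([
  {"jaw": 0,"translation": [-3.5,1,0],"delta_rot": [0,0,0]},
  {"jaw": 0,"translation": [-3.9,1,0],"delta_rot": [0,0,0]},
  {"jaw": 0,"translation": [-3.9,1,0],"delta_rot": [0,0,0]},
  {"jaw": 0,"translation": [-3.9,1,0],"delta_rot": [0,0,0]},
])

```text
time_s: 7.75
tcp_pos: [0.6255, -0.0224, 0.2291]
ee_rot: [-0.0, 1.0, -0.0, -0.001]
wrist_force: [-0.1, -0.1, -0.6]
grip_width: -0.0
gripper_force: 0.0
```

```bash
python3 - <<'E'
from h import *
s=bot.observe(); im=save('wrist','w5.png'); print(s['time_s'],s['tcp_pos'].tolist(),s['ee_rot'].tolist(),dot(im))
from numpy import pi
# predicted line pixels for angle .238 via w4 pixel rotation: rough guess
a,b=np.array([223.3,178.1]),np.array([420.95,136.7]); h=np.array([457,129.])
M=R.from_euler('z',-.0316).as_matrix()[:2,:2]
aim(im,s,h+M@(a-h),h+M@(b-h))
cv2.imwrite('pics/w5c.png',cv2.convertScaleAbs(cv2.resize(im[50:270,140:520,::-1],None,fx=2.1,fy=2.1,interpolation=cv2.INTER_CUBIC),alpha=1.5))
E
```

```text
7.75 [0.6255035327695433, -0.022388920734997472, 0.2291008702312113] [-0.00019939328292640788, 0.999999138499896, -3.787599944785565e-05, -0.0012968450922123385] [(np.int32(320), [182.72, 192.32])]
ang 0.23025079 line x at y=.117 0.56918705 red off line (+ = ruler must turn +) mm 2.2729612066189864 red [ 0.63934725 -0.17234884]
```

View pics/w5c.png

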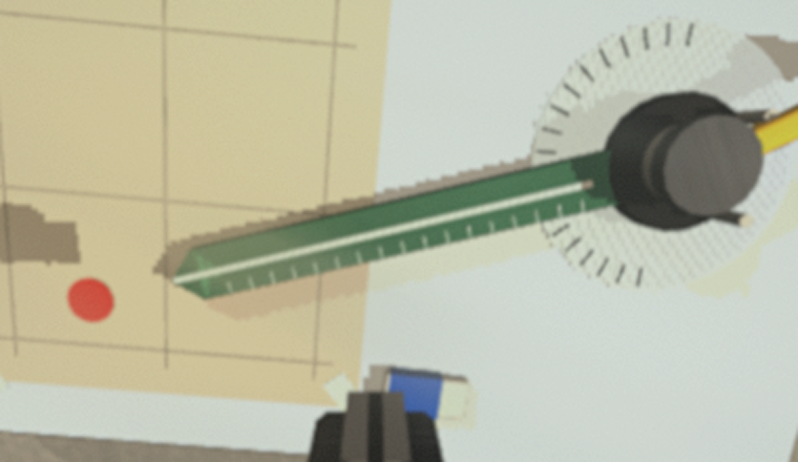

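Now 2.3 mm short, which is within tolerance. I'll nudge once more (+1.5 mm at the finger) for margin.

Emit:
servo_tool([
  {"jaw": 0,"translation": [3.5,-2.5,0],"delta_rot": [0,0,0]},
  {"jaw": 0,"translation": [6.9,-5,1],"delta_rot": [0,0,0]},
  {"jaw": 0,"translation": [6.9,-5,5.5],"delta_rot": [0,0,0]},
  {"jaw": 0,"translation": [6.9,-5,10],"delta_rot": [0,0,0]},
  {"jaw": 0,"translation": [6.9,-5,13.3],"delta_rot": [0,0,0]},
])

```text
time_s: 8.3
tcp_pos: [0.5555, -0.0727, 0.095]
ee_rot: [0.0, 1.0, 0.0, -0.001]
wrist_force: [-0.0, -0.4, -0.7]
grip_width: 0.0002
gripper_force: 0.0
```

Emit:
servo_tool([
  {"jaw": 0,"translation": [0,0,3],"delta_rot": [0,0,0]},
  {"jaw": 0,"translation": [0,0,4],"delta_rot": [0,0,0]},
  {"jaw": 0,"translation": [0,0,4],"delta_rot": [0,0,0]},
  {"jaw": 0,"translation": [-1,0,4],"delta_rot": [0,0,0]},
  {"jaw": 0,"translation": [-2,0,4],"delta_rot": [0,0,0]},
])

```text
time_s: 8.8
tcp_pos: [0.58, -0.0724, 0.0591]
ee_rot: [-0.0, 1.0, -0.0, 0.001]
wrist_force: [0.3, 0.3, -0.6]
grip_width: 0.0006
gripper_force: 0.0
```

Emit:
servo_tool([
  {"jaw": 0,"translation": [-0.5,0,0],"delta_rot": [0,0,0]},
  {"jaw": 0,"translation": [-0.9,0,0],"delta_rot": [0,0,0]},
  {"jaw": 0,"translation": [-1.15,0,0],"delta_rot": [0,0,0]},
  {"jaw": 0,"translation": [-1.15,0,0],"delta_rot": [0,0,0]},
  {"jaw": 0,"translation": [-1.15,0,0],"delta_rot": [0,0,0]},
])

```text
time_s: 9.3
tcp_pos: [0.5893, -0.0721, 0.0573]
ee_rot: [-0.0, 1.0, -0.0, -0.0]
wrist_force: [0.7, -0.4, 0.3]
grip_width: 0.0001
gripper_force: 0.0
```

Emit:
servo_tool([
  {"jaw": 0,"translation": [2.5,0,0],"delta_rot": [0,0,0]},
  {"jaw": 0,"translation": [2.5,0,-4],"delta_rot": [0,0,0]},
  {"jaw": 0,"translation": [2.5,0,-8.5],"delta_rot": [0,0,0]},
  {"jaw": 0,"translation": [1.5,2,-13],"delta_rot": [0,0,0]},
  {"jaw": 0,"translation": [0,4,-17.3],"delta_rot": [0,0,0]},
])

```text
time_s: 9.8
tcp_pos: [0.5887, -0.0321, 0.2323]
ee_rot: [0.0, 1.0, -0.0, -0.0]
wrist_force: [1.4, -0.0, -1.2]
grip_width: -0.0003
gripper_force: 0.0
```

Emit:
servo_tool([
  {"jaw": 0,"translation": [-3.5,1,0],"delta_rot": [0,0,0]},
  {"jaw": 0,"translation": [-3.75,1,0],"delta_rot": [0,0,0]},
  {"jaw": 0,"translation": [-3.75,1,0],"delta_rot": [0,0,0]},
  {"jaw": 0,"translation": [-3.75,1,0],"delta_rot": [0,0,0]},
])

```text
time_s: 10.2
tcp_pos: [0.6254, -0.0224, 0.2291]
ee_rot: [-0.0, 1.0, -0.0, -0.001]
wrist_force: [-0.1, 0.1, 0.5]
grip_width: -0.0
gripper_force: 0.0
```

```bash
python3 - <<'E'
from h import *
s=bot.observe(); im=save('wrist','w6.png'); print(s['time_s'],s['tcp_pos'].tolist(),dot(im))
a,b=np.array([223.3,178.1]),np.array([420.95,136.7]); h=np.array([457,129.])
M=R.from_euler('z',-.032).as_matrix()[:2,:2]
aim(im,s,h+M@(a-h),h+M@(b-h))
E
```

```text
10.2 [0.6254446479057099, -0.022407634024539595, 0.22910890459418792] [(np.int32(323), [182.75, 192.41])]
ang 0.2398779 line x at y=.117 0.5692155 red off line (+ = ruler must turn +) mm -0.6008440131489434 red [ 0.6393695  -0.17235498]
```

Aimed to within 0.6 mm. Now the brake: its lever is at about 116° in world and the stop at about 52°. I approach on the robot side of the lever arm, then sweep along an arc.

Emit:
servo_tool([
  {"jaw": 0,"translation": [2.8,4,0],"delta_rot": [0,0,0]},
  {"jaw": 0,"translation": [5.6,8,0],"delta_rot": [0,0,0]},
  {"jaw": 0,"translation": [8.4,12,0],"delta_rot": [0,0,0]},
  {"jaw": 0,"translation": [11,16,0],"delta_rot": [0,0,0]},
  {"jaw": 0,"translation": [11.8,17.4,2],"delta_rot": [0,0,0]},
])

```text
time_s: 10.75
tcp_pos: [0.507, 0.1541, 0.2117]
ee_rot: [-0.001, 1.0, 0.001, 0.001]
wrist_force: [0.4, 0.7, -0.6]
grip_width: 0.0002
gripper_force: 0.0
```

Emit:
servo_tool([
  {"jaw": 0,"translation": [0,0,4],"delta_rot": [0,0,0]},
  {"jaw": 0,"translation": [0,0,8],"delta_rot": [0,0,0]},
  {"jaw": 0,"translation": [0,0,11],"delta_rot": [0,0,0]},
  {"jaw": 0,"translation": [0,0,12.9],"delta_rot": [0,0,0]},
  {"jaw": 0,"translation": [0,0,12.9],"delta_rot": [0,0,0]},
])

```text
time_s: 11.25
tcp_pos: [0.5059, 0.1506, 0.0785]
ee_rot: [-0.0, 1.0, -0.001, -0.003]
wrist_force: [-0.2, -0.2, -0.2]
grip_width: 0.0004
gripper_force: 0.0
```

Emit:
servo_tool([
  {"jaw": 0,"translation": [-1.1,1.2,0],"delta_rot": [0,0,0]},
  {"jaw": 0,"translation": [-2.1,2.3,0],"delta_rot": [0,0,0]},
  {"jaw": 0,"translation": [-3.2,2.9,0],"delta_rot": [0,0,0]},
  {"jaw": 0,"translation": [-4.3,3.4,0],"delta_rot": [0,0,0]},
  {"jaw": 0,"translation": [-5.2,3.55,0],"delta_rot": [0,0,0]},
])

```text
time_s: 11.75
tcp_pos: [0.5618, 0.1878, 0.0817]
ee_rot: [-0.0, 1.0, 0.0, 0.0]
wrist_force: [-1.5, -1.0, -0.8]
grip_width: 0.0001
gripper_force: 1.1
```

Emit:
servo_tool([
  {"jaw": 0,"translation": [-0.9,0.1,0],"delta_rot": [0,0,0]},
  {"jaw": 0,"translation": [-1.7,0.05,0],"delta_rot": [0,0,0]},
  {"jaw": 0,"translation": [-2.5,-0.05,0],"delta_rot": [0,0,0]},
  {"jaw": 0,"translation": [-3.0,-0.2,0],"delta_rot": [0,0,0]},
  {"jaw": 0,"translation": [-3.45,-0.35,0],"delta_rot": [0,0,0]},
])

```text
time_s: 12.25
tcp_pos: [0.5957, 0.1837, 0.0812]
ee_rot: [-0.0, 1.0, 0.0, -0.0]
wrist_force: [-5.9, 1.4, 0.8]
grip_width: -0.0
gripper_force: 3.2
```

Emit:
servo_tool([
  {"jaw": 0,"translation": [-0.2,-0.1,0],"delta_rot": [0,0,0]},
  {"jaw": 0,"translation": [-0.3,-0.2,0],"delta_rot": [0,0,0]},
  {"jaw": 0,"translation": [-0.3,-0.2,0],"delta_rot": [0,0,0]},
])

```text
time_s: 12.55
tcp_pos: [0.596, 0.183, 0.081]
ee_rot: [0.0, 1.0, 0.001, -0.002]
wrist_force: [-11.2, 8.2, 3.7]
grip_width: 0.0
gripper_force: 6.9
```

At the stop: the force rose to 14 N and the motion stalled. Backing off to look.

Emit:
servo_tool([
  {"jaw": 0,"translation": [1,0.2,0],"delta_rot": [0,0,0]},
  {"jaw": 0,"translation": [2.5,0.2,0],"delta_rot": [0,0,0]},
  {"jaw": 0,"translation": [2.5,0.2,-4],"delta_rot": [0,0,0]},
  {"jaw": 0,"translation": [2.5,0,-9],"delta_rot": [0,0,0]},
  {"jaw": 0,"translation": [2,-1,-13.5],"delta_rot": [0,0,0]},
])

```text
time_s: 13.05
tcp_pos: [0.5782, 0.1723, 0.2183]
ee_rot: [-0.001, 1.0, 0.0, 0.001]
wrist_force: [1.1, -0.7, 0.6]
grip_width: 0.0002
gripper_force: 0.0
```

Emit:
servo_tool([
  {"jaw": 0,"translation": [-1,-4.5,-1],"delta_rot": [0,0,0]},
  {"jaw": 0,"translation": [-2,-9,-1.3],"delta_rot": [0,0,0]},
  {"jaw": 0,"translation": [-3,-13.5,-1.3],"delta_rot": [0,0,0]},
  {"jaw": 0,"translation": [-4,-18,-1.3],"delta_rot": [0,0,0]},
  {"jaw": 0,"translation": [-4.7,-19.2,-1.3],"delta_rot": [0,0,0]},
])

```text
time_s: 13.55
tcp_pos: [0.6261, -0.0244, 0.2297]
ee_rot: [0.001, 1.0, -0.001, 0.001]
wrist_force: [0.1, -0.1, -0.1]
grip_width: 0.0001
gripper_force: 0.0
```

Emit:
servo_tool([
  {"jaw": 0,"translation": [0,0,0],"delta_rot": [0,0,0]},
  {"jaw": 0,"translation": [0,0,0],"delta_rot": [0,0,0]},
  {"jaw": 0,"translation": [0,0,0],"delta_rot": [0,0,0]},
])

```text
time_s: 13.85
tcp_pos: [0.6252, -0.0188, 0.2293]
ee_rot: [-0.001, 1.0, 0.0, -0.0]
wrist_force: [-0.4, -0.5, 0.8]
grip_width: 0.0002
gripper_force: 0.0
```

```bash
python3 - <<'E'
from h import *
s=bot.observe(); im=save('wrist','w7.png'); print(s['time_s'],s['tcp_pos'].tolist(),s['wrist_force'],dot(im))
d=np.array(dot(im)[0][1])-[182.75,192.41]
a,b=np.array([223.3,178.1]),np.array([420.95,136.7]); h=np.array([457,129.])
M=R.from_euler('z',-.032).as_matrix()[:2,:2]
aim(im,s,d+h+M@(a-h),d+h+M@(b-h))
cv2.imwrite('pics/w7b.png',cv2.convertScaleAbs(im[:,:,::-1],alpha=1.5))
E
```

```text
13.85 [0.6251782020290219, -0.01882938788827996, 0.22925732482088323] [-0.42882403 -0.53795526  0.82822722] [(np.int32(314), [179.39, 192.04])]
ang 0.2398568 line x at y=.117 0.5692616 red off line (+ = ruler must turn +) mm -0.634742094496904 red [ 0.63938183 -0.172386  ]
```

View pics/w7b.png

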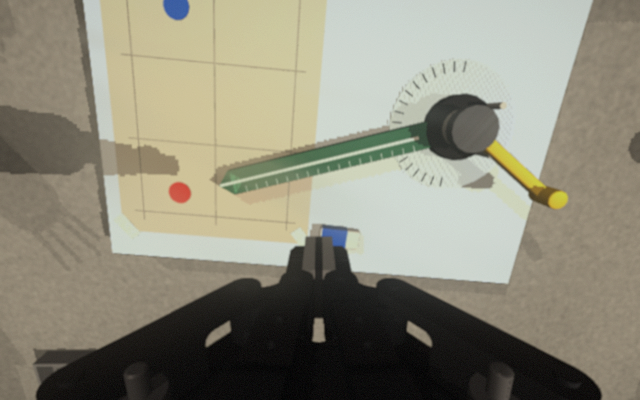

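The ruler still points at the red dot (179,192). The lever is across on the far side with its knob at (558,200), and the eraser is untouched. I'll check the lever's angle and hand in.

```bash
python3 - <<'E'
from h import *
s=bot.observe(); k=onz('wrist',(558,200),.112,s); k0=np.array([.5249-.569,.2044-.117]); v=k[:2]-[.569,.117]
print(np.linalg.norm(v),np.degrees(np.arctan2(v[1],v[0])))
a=np.degrees(np.arctan2(v[1],v[0]))
if 48<a<56: print(bot.finish_job())
E
```

```text
0.099057045784596 52.12029727029119
the job is handed in; nothing more can be done
None
```

The ruler points at the red dot, about 0.6 mm off its centre by the last wrist-camera measurement. The brake lever is hard against its far stop (measured at 52°), the robot was clear of everything, and the job was handed in at about 14 s; I saw no bystander move, though only the eraser was in the final picture.

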